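Dock the fridge logger for read-out

TASK

The vaccine fridge's temperature logger is to be read out on the tilting dock, but somebody left the black-and-white marker lying on the dock's lower contact bar. Stand the marker upright in the pen cup and let it go; then pick up the logger, lay it display end uphill on the middle of the sloped deck, just above the two stop lugs, and match its tilt to the slope by feel, pressing gently until it is flush and both sprung contact bars have gone right in. The dock has no catch, so finish while still holding the logger pressed flush; do not knock over the cup or the two vials and do not push the timer about.

Things in the scene. Friction and masses are not known exactly. Their poses are not given: they have to be found in the camera images.
- dock: white read-out dock, too heavy to slide, foot 135 x 104 x 26 mm; origin on the desk, x from its low front (robot side) to its back, z up. Its white deck, 100 mm long uphill, 78 wide, hangs on a stiff friction hinge along y, 50 mm in front of the origin and 44 mm up; it rises to the back at 12 to 24 degrees, different each time, and does not give when pressed.
- seat (a point): centre of the seat on the sloped deck face: x uphill in the face, y left, z out of it; face at z = 0, from x = -48 to 52 mm, y = -39 to 39. Two stop lugs (y = +-30 mm, 14 wide, 10 proud, 46 mm gap between) have their uphill faces at x = -42 mm: the logger's lower edge goes just above them. Contact bars (10 x 38 mm) cross at x = -28 and +28 mm, 4 mm proud at rest.
- bar_low (a joint): travel of the lower contact bar into the deck, 0 at rest to 0.004 m when level with the face; sprung, about 1.2 N to start and 3.6 N when fully in.
- bar_high (a joint): travel of the upper contact bar, likewise.
- logger: temperature logger, white box 84 (x) x 52 (y) x 20 (z) mm with a grey display, about 0.12 kg, lying loose on its back. Origin at the centre of its back (underside), z out of the display side, x along its length to the display end. The flat back meets the bars. Grip it across the 52 mm, fingertips some 5 mm above the back.
- logger_display_end (a point): middle of the logger's display end face: 42 mm along x and 10 mm above its origin. Belongs uphill on the deck.
- marker: marker, white with black cap, 131 mm long (y), 14 wide, 12 thick, 15 g; origin at the middle of its underside. It lies level across the deck, between the lugs and the lower bar: its axis about 35 mm downhill of the seat centre and 9 mm above the face, its middle within 12 mm of the deck's centre line. Coming square to the face, a finger passes on its downhill side between the lugs.
- pen_cup: plain round steel pen cup, loose, 0.4 kg, 85 mm high, 74 mm over the rim, wall 3 mm. Origin at the centre of its underside on the desk, z up.
- vial_a: small glass vial, 16 mm across and 38 mm high, standing loose behind the dock. Origin at the centre of its foot. Leave it standing.
- vial_b: a second such vial beside the first.
- timer: flat white timer, 66 x 66 x 17 mm, loose, at the front of the desk. Origin at the centre of its underside. Leave it be.
Mind the look-alikes: they are no part of the job. What is shaped like the logger but green or red is not meant.

How it is judged:
On the way, in this order (a step that is already met when the one before it is completed fails the run):
1. the marker stands in the pen cup, let go (horizontal distance between marker and pen_cup below 0.036 m and height (world z) of marker between 0.04 and 0.1 m and (angle between marker's own y axis and vertical below 0.65 rad or angle between marker's own y axis and vertical above 2.49 rad) and angle between pen_cup's own z axis and vertical below 0.1 rad and contact force between the fingers and marker below 0.1 N), for 0.3 s.
2. the logger lies flush on the deck with both contact bars pressed in (value of joint each of bar_low, bar_high above 0.0027 m and angle between the z axis of logger and the z axis of seat, either way round below 0.05 rad and angle between the x axis of logger and the x axis of seat, either way round below 0.12 rad and x of logger_display_end in the frame of seat above 0.02 m and x of logger in the frame of seat between -0.009 and 0.009 m and y of logger in the frame of seat between -0.008 and 0.008 m and contact force between logger and dock above 3 N and contact force between the fingers and logger above 2 N), for 0.3 s.
At the end, for the whole second after the job is handed in: marker let go, standing in the upright pen cup (lean under 37 deg); logger gripped, its back within 3 deg of the deck face and turned under 7 deg, within 9 mm uphill and 8 mm sideways of the seat centre, display end uphill, pressed with over 3 N, both bars in by more than 2.7 of 4 mm (all of step 1 and all of step 2); the arm keeps its last pose, push and grip.
It fails at once if the logger is pressed on the dock with more than 40 N (contact force between logger and dock above 40 N).
It fails at once if the pen cup is knocked over (angle between pen_cup's own z axis and vertical above 0.6 rad).
It fails at once if a vial is knocked over (angle between any of vial_a, vial_b's own z axis and vertical above 0.6 rad).
It fails at once if the timer is pushed away (distance of timer from where it was at the start of the episode above 0.04 m).
It also fails if it takes over 72 s, if anything falls off the work surface, if the arm or the gripper's body presses on something with over 40 N, if the wrist force passes 120 N, or if a joint passes its speed limit or range.

ROBOT

A 6-joint arm with a two-finger parallel gripper is mounted at the origin on a cart in front of the work surface, level with it; the furniture and walls round the work are solid. World frame = base frame: x ahead of the robot, y to its left, z up, the work surface at z = 0. Lengths are in m, angles in rad, forces in N, time in s.
With the tool pointing down it reaches from about 0.25 to 0.775 m from the base axis. Payload 4 kg.
Tool frame: the origin (TCP) lies on the mounting face of the last link; the fingertips stand 173 mm ahead of it and the grasp point (between the pads) lies 155 mm ahead of it (nose_length is the distance from the TCP to the fingertips, in m); z points along the fingers, y is the line along which they close (so a half turn about z gives the same grasp; the last joint's range is limited). The gripper opens to 85 mm and grips with 20 to 120 N. Pads are 22 mm wide; open, the fingers measure 114 mm over their backs; the gripper's body (76 mm by 85 mm) begins 54 mm behind the grasp point. The pads swing forward as they close: fully open they stand 13 mm farther back than shut.
Start: joints at [1.103, 0.087, 1.371, -0, 1.684, -0.103], TCP at [0.196, 0.514, 0.405] pointing down, gripper open.
Joint ranges: [-3.1, 3.1], [-0.76, 2.03], [0.27, 2.55], [-1.08, 4.22], [0.17, 2.65], [-2.57, 2.57]. Speed limits (rad/s): [2.79, 2.79, 3.14, 3.14, 3.14, 3.14].

INTERFACE

Orientations are given as a rotation vector (axis times angle).
In Python, from bench import * gives the robot as it stands.
- The arm moves only by the shell command python3 -m inch 'ROWS' [OPENING] [FORCE]. ROWS is a JSON object of lists of equal length, an entry for each row: "offset": the shift along the tool's x, y, z normalised to -1 to 1, where 1 is 800 mm, a list of three; "delta_rot": the turn, a rotation vector about the tool's x, y, z normalised to -1 to 1, where 1 is 360 degrees, a list of three. In form: {"offset": [[x, y, z], ...], "delta_rot": [[rx, ry, rz], ...]}. A call has 1 to 10 rows; each row is the pose to reach, as a shift and turn from the pose commanded when the call began, along the tool's axes at that moment, turning the shorter way round; what a row does not reach only later rows make up. A row lasts 1/8 s, in which the tool goes at most 62.5 mm and 10.7 degrees, less where a joint would pass 70% of its speed; a pose out of reach is approached as far as the arm can. A call with a number of a shift or a turn outside -1 to 1 is refused whole. A call with a gripper value outside its range is refused whole. OPENING is the opening, from -1 (shut) to 1 (fully open), set as the call begins (- or left out, the last holds). The fingers move at their own pace and stop on an object; FORCE is the grip in N (left out, the last holds). Time passes only in rows, so rows that repeat a pose let the fingers close. It gives the time, the measured TCP pose, the force, the opening and the grip force at its end, in the units of the state.
- observe(): the state, without advancing time (a new reading comes with each control period).
- camera(name): name is "scene" or "top"; returns the picture (480x640x3 uint8, blue, green, red); there is no depth.
- camera_params(name): a dict with "K" (3x3 intrinsics, pixels), "k1" (the pictures are not rectified: a ray, as slopes to the right and down, at radius r is drawn at 1 + k1 r^2 times it, then the intrinsics apply), "view" (4x4, takes a point from world to camera coordinates). Camera axes: x right, y down, z forward; pixel columns grow to the right and rows downward; lengths in m; the calibration is good to about 2 mm. A picture is of the moment at which its call begins. camera_params takes no time and is no camera call.
- hand_in(): hands the job in; it is judged then, once.
The state is a dict: "time_s": time; "joint_pos": joint angles; "dq": joint speeds; "joint_efforts": joint torques, N m; "ee_pos": TCP position; "tool_rot": TCP orientation; "ft_force": force on the tool from outside, world axes, zero at the start; "ft_torque": the same for the moment, N m; "gripper_width": opening from 0.0 (shut) to 1.0 (fully open); "grasp_force": force on a finger pad.
Only numpy, scipy, OpenCV 4.12 (cv2) and the standard library are available. Lean on these libraries where they do the work, as an engineer would, in place of code of your own. Each camera call takes 0.05 s, during which the arm holds its last target. There are 200 camera calls.

## Working session

There is one attempt and no reset: what is moved stays moved. The work goes in short steps, Python scripts to look and compute and a shell command to move; the robot and the scene stay as the last step left them, time stands still between calls to the robot, and variables do not carry over. Pictures are saved under pics/ and viewed, at most 10 in all, crops included, and the job is handed in when it is done.

```bash
ls; mkdir -p pics; python3 - <<'E'
from bench import *
import cv2
s=observe();print(s)
for n in("scene","top"):
    cv2.imwrite(f"pics/{n}0.png",camera(n));p=camera_params(n);print(n,p)
E
```

```text
pics
{'time_s': 0.0, 'joint_pos': array([ 1.10290400e+00,  8.79826590e-02,  1.37235508e+00,  7.81578362e-06,
        1.68358517e+00, -1.03125695e-01]), 'dq': array([ 0.00114729, -0.00076809,  0.00073752,  0.00077192,  0.00110933,
       -0.00161568]), 'joint_efforts': array([-7.52665383e-04, -3.51882577e+01, -3.13267314e+01, -4.43374056e-04,
        1.10394449e-02, -1.19905888e-06]), 'ee_pos': array([0.19616238, 0.51369629, 0.4034724 ]), 'tool_rot': array([-0.56968074, -3.08883244,  0.003508  ]), 'ft_force': array([-0.47858263, -0.29923801, -0.44021864]), 'ft_torque': array([-0.0016949 , -0.06505021,  0.06766611]), 'grasp_force': 0.0, 'gripper_width': 1.0001716511061836}
scene {'K': array([[557.185055  ,   0.        , 315.48032777],
       [  0.        , 557.185055  , 229.77453988],
       [  0.        ,   0.        ,   1.        ]]), 'k1': -0.06524017123404434, 'view': array([[ 0.73881264, -0.67370268, -0.01675056, -0.42681494],
       [-0.34101798, -0.35230611, -0.87154297,  0.27077884],
       [ 0.58125951,  0.6496192 , -0.49003293,  0.86052594],
       [ 0.        ,  0.        ,  0.        ,  1.        ]])}
top {'K': array([[555.08738082,   0.        , 326.76113842],
       [  0.        , 555.08738082, 231.62104932],
       [  0.        ,   0.        ,   1.        ]]), 'k1': 0.02517508737832433, 'view': array([[ 0.09235909, -0.99572131, -0.00297742, -0.04360939],
       [-0.97497455, -0.08982661, -0.2033613 ,  0.59467488],
       [ 0.20222372,  0.02168518, -0.97909924,  1.07504223],
       [ 0.        ,  0.        ,  0.        ,  1.        ]])}
```

View pics/scene0.png

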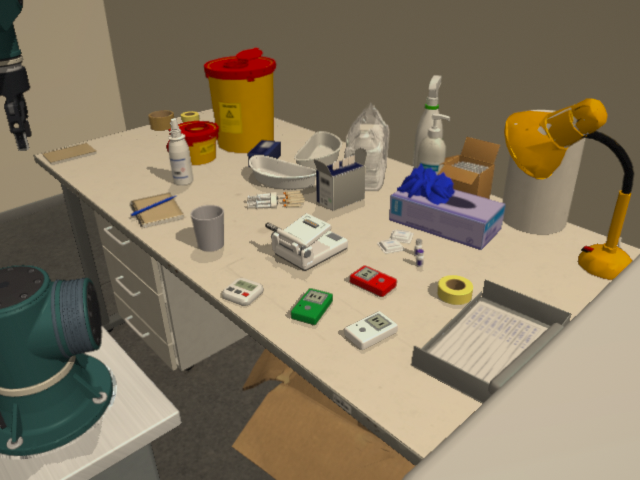

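View pics/top0.png

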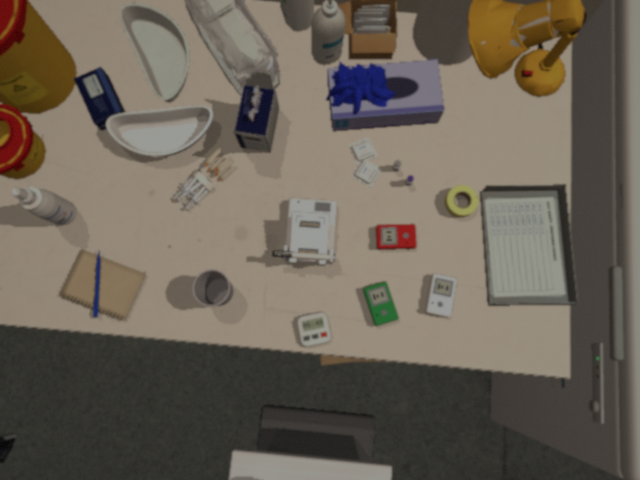

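Scene: the dock is at scene (310,240) / top (312,230), with the marker across its low edge, black cap on the left at top (280,253). The cup is at (209,228) / (212,289).
Things that could be taken for the logger, by top pixel:
- white box with grey display (441,295), scene (371,329): fits the description, so I choose it
- green (380,303) and red (396,236) look-alikes
- timer (313,329)
- small white tags near (365,160)

Next I'll take close crops.

```bash
cat > h.py <<'E'
import numpy as np, cv2
from scipy.spatial.transform import Rotation as R
from scipy.optimize import least_squares
from bench import *
def dist(n):
    p=camera_params(n); return p,np.array([p["k1"],0,0,0,0.])
def proj(n,X):
    p,d=dist(n); V=p["view"]
    return cv2.projectPoints(np.asarray(X,float).reshape(-1,1,3),cv2.Rodrigues(V[:3,:3])[0],V[:3,3],p["K"],d)[0][:,0]
def ray(n,uv):
    p,d=dist(n); V=p["view"]
    x=cv2.undistortPoints(np.array(uv,float).reshape(1,1,2),p["K"],d)[0,0]
    return -V[:3,:3].T@V[:3,3], V[:3,:3].T@np.array([*x,1])
def onz(n,uv,z):
    o,d=ray(n,uv); return o+d*(z-o[2])/d[2]
def tri(a,b,na="scene",nb="top"):
    o1,d1=ray(na,a);o2,d2=ray(nb,b)
    t=np.linalg.lstsq(np.c_[d1,-d2],o2-o1,rcond=None)[0]
    p,q=o1+t[0]*d1,o2+t[1]*d2
    return (p+q)/2,np.linalg.norm(p-q)
def crop(im,x,y,w,h,k):
    c=cv2.resize(im[y:y+h,x:x+w],None,fx=k,fy=k,interpolation=cv2.INTER_CUBIC)
    for i in range(0,w,10): cv2.line(c,(i*k,0),(i*k,8 if i%50 else 16),(0,0,255),1)
    for i in range(0,h,10): cv2.line(c,(0,i*k),(8 if i%50 else 16,i*k),(0,0,255),1)
    return c
E
python3 - <<'E'
from h import *
t=cv2.imread("pics/top0.png");s=cv2.imread("pics/scene0.png")
# dock/marker: top 265..345 x 190..275 ; logger
A=np.hstack([crop(t,265,190,80,80,5),crop(s,260,205,80,80,5)]) 
cv2.imwrite("pics/dock.png",A)
B=np.hstack([crop(t,410,265,60,60,6),crop(s,340,300,60,60,6)])
C=np.hstack([crop(t,182,260,60,60,4),crop(s,180,195,60,60,4)])
C=np.hstack([C,np.zeros((240,240,3),np.uint8)])
cv2.imwrite("pics/logcup.png",np.vstack([B,C]))
E
```

```text
(no output)
```

View pics/dock.png

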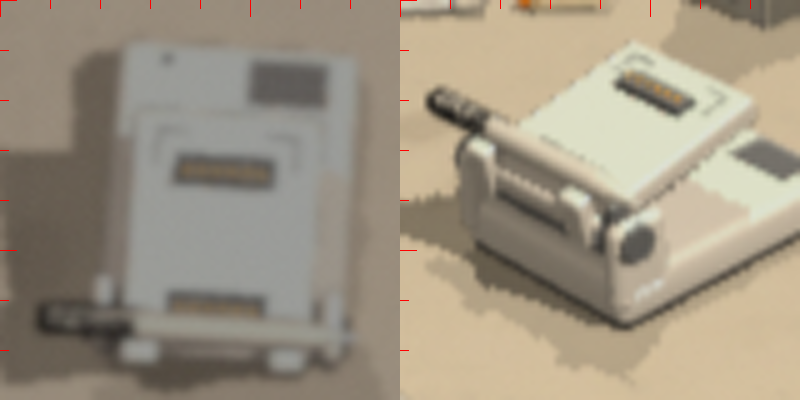

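View pics/logcup.png

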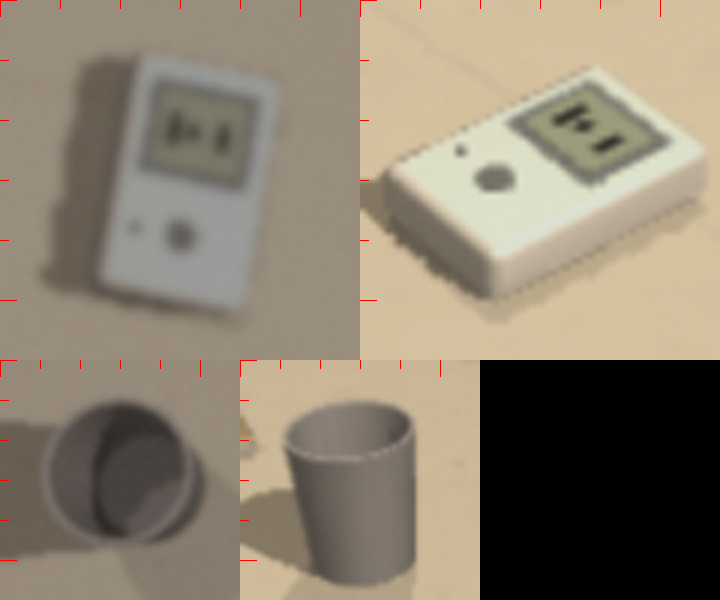

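Dock crop: the slot of the upper bar is centred at top (309.6,224.4) / scene (311,223.4). The marker runs from top (272.6,253.6), cap left, to (335,257.4).
Logger crop: white, grey display at the far end, so the choice is right. I'll now fit models to the read-off corners.

```bash
cat > fit.py <<'E'
from h import *
T=lambda a:np.array([265+a[0]/5,190+a[1]/5]); S=lambda a:np.array([260+(a[0]-400)/5,205+a[1]/5])
# seat: p, yaw, tilt
obs=[("top",(172,154),(.034,.020,0)),("top",(276,158),(.034,-.020,0)),("top",(272,189),(.022,-.020,0)),("top",(170,185),(.022,.020,0)),
("scene",(628,69),(.034,.020,0)),("scene",(696,103),(.034,-.020,0)),("scene",(683,116),(.022,-.020,0)),("scene",(614,84),(.022,.020,0)),
("scene",(632,42),(.052,.039,0)),("scene",(757,98),(.052,-.039,0)),("scene",(632,200),(-.048,-.039,0)),("top",(135,107),(.052,.039,0)),("top",(318,116),(.052,-.039,0)),
("top",(167,293),(-.022,.020,0)),("top",(266,297),(-.022,-.020,0))]
def pose(q): return R.from_euler("ZY",[q[3],-q[4]]),q[:3]
def res(q):
    r,p=pose(q); return np.concatenate([proj(n,r.apply(X)+p)[0]-(T if n=="top" else S)(u) for n,u,X in obs])
a,_=tri(S((655,92)),T((223,171)));print("bar_high tri",a,_)
f=least_squares(res,[*(a-[.03,0,.01]),0,.3],loss="soft_l1");print("seat",f.x.round(4),np.rad2deg(f.x[3:]).round(1));print(f.fun.reshape(-1,2).round(1).tolist())
np.save("seat.npy",f.x)
r,p=pose(f.x)
# marker ends
m=[tri(S(a),T(b)) for a,b in (((432,97),(38,318)),)];print("marker cap",m)
for b in ((38,318),(350,337)):
    # intersect top ray with plane 15mm above face
    o,d=ray("top",T(b));n=r.apply([0,0,1]);t=((p+n*.009-o)@n)/(d@n);X=o+t*d;print("marker end seat frame",r.inv().apply(X-p).round(4),X.round(4))
# logger
L=[("scene",(379.2,311.3),(.042,.026,.02)),("scene",(397.7,325),(.042,-.026,.02)),("scene",(361.7,343),(-.042,-.026,.02)),("scene",(344.7,328.3),(-.042,.026,.02)),("scene",(361.7,349.7),(-.042,-.026,0)),
("top",(433.8,273.7),(.042,.026,.02)),("top",(457,277.8),(.042,-.026,.02)),("top",(450.5,316.7),(-.042,-.026,.02)),("top",(427,312),(-.042,.026,.02))]
def rl(q): return np.concatenate([proj(n,R.from_euler("Z",q[3]).apply(X)+q[:3])[0]-u for n,u,X in L])
g=least_squares(rl,[.4,-.2,0,0],loss="soft_l1");print("logger",g.x.round(4),g.fun.reshape(-1,2).round(1).tolist())
print("cup rim",tri((207.2,213),(211.5,288)), "timer",onz("top",(313,329),.017))
print("vials",onz("top",(409,180),.038),onz("top",(396,166),.038))
E
python3 fit.py
```

```text
bar_high tri [0.60736611 0.04674154 0.06980757] 0.0020684424493101635
seat [0.5793 0.0453 0.0675 0.0551 0.0752] [3.2 4.3]
[[0.8, -0.1], [-0.4, -0.2], [0.2, -0.6], [0.9, -0.5], [0.3, 0.7], [-0.2, -0.1], [-1.5, -0.4], [-0.8, -0.0], [-0.8, 0.0], [-0.3, 0.2], [-8.6, 0.3], [-0.7, 0.2], [0.8, -0.2], [0.6, -0.6], [0.5, -0.7]]
marker cap [(array([0.53987454, 0.11604234, 0.06602744]), np.float64(0.00011049204888054677))]
marker end seat frame [-0.0361  0.0719  0.009 ] [0.5387 0.1151 0.0737]
marker end seat frame [-0.0392 -0.0535  0.009 ] [ 0.5426 -0.0103  0.0735]
logger [ 0.494  -0.238  -0.0026 -0.1217] [[0.0, -0.9], [0.8, -0.2], [0.2, 0.6], [-1.5, -0.4], [-0.1, 2.8], [-0.7, -1.3], [0.8, -0.1], [0.5, 0.8], [-1.0, 0.0]]
cup rim (array([0.45894393, 0.22545196, 0.0826253 ]), np.float64(0.001454480895338746)) timer [0.39950684 0.02156118 0.017     ]
vials [ 0.72866702 -0.15204262  0.038     ] [ 0.75727084 -0.12242068  0.038     ]
```

```bash
cat > fit2.py <<'E'
from h import *
exec(open("fit.py").read().split("def pose")[0].split("import *")[1])
obs=[o for o in obs if o[1]!=(632,200)]
def pose(q,t): return R.from_euler("ZY",[q[3],-t]),q[:3]
mk=[("top",(38,318),.0655),("top",(350,337),-.0655),("scene",(430,98),.0655)]
def res(q,t):
    r,p=pose(q,t); e=[proj(n,r.apply(X)+p)[0]-(T if n=="top" else S)(u) for n,u,X in obs]
    e+=[proj(n,r.apply((-.035,s+q[4],.009))+p)[0]-(T if n=="top" else S)(u) for n,u,s in mk]
    # camera biases (small translation of each image)
    return np.concatenate(e)
t0=cv2.imread("pics/top0.png");s0=cv2.imread("pics/scene0.png");rows=[]
for td in (4,8,12,16,20,24):
    t=np.deg2rad(td);f=least_squares(res,[.58,.045,.065,.05,0],args=(t,),loss="soft_l1")
    print(td,f.x.round(4),round(f.cost,2));print(f.fun.reshape(-1,2)[-5:].round(1).tolist())
    if td in(12,16,20):
        r,p=pose(f.x,t);row=[]
        for n,im,x,y in(("top",t0,265,195),("scene",s0,260,205)):
            k=5;c=cv2.resize(im[y:y+75,x:x+80],None,fx=k,fy=k,interpolation=cv2.INTER_CUBIC)
            dr=lambda P,col:cv2.polylines(c,[np.round(((proj(n,r.apply(P)+p)-[x,y])+.5)*k).astype(int)],True,col,1)
            dr([(.052,.039,0),(.052,-.039,0),(-.048,-.039,0),(-.048,.039,0)],(0,0,255))
            for s in(-.03,.03): dr([(-.042,s+.007,.01),(-.042,s-.007,.01),(-.048,s-.007,.01),(-.048,s+.007,.01)],(255,0,0))
            for b in(-.028,.028): dr([(b+.005,.019,0),(b+.005,-.019,0),(b-.005,-.019,0),(b-.005,.019,0)],(0,160,0))
            dr([(-.035,f.x[4]+.0655,.009),(-.035,f.x[4]-.0655,.009)],(255,0,255))
            row.append(c)
        rows.append(np.hstack(row))
cv2.imwrite("pics/ov.png",cv2.resize(np.vstack([rows[0],rows[2]]),(800,750))[:, :][:, :])
im=np.vstack([rows[0],rows[2]]);cv2.imwrite("pics/ov.png",cv2.resize(im,(640,600),interpolation=cv2.INTER_AREA))
E
python3 fit2.py
```

```text
4 [0.5788 0.0457 0.0673 0.0446 0.0072] 9.25
[[0.3, -0.5], [0.2, -0.3], [-0.7, -0.7], [2.1, -1.5], [0.1, -3.5]]Traceback (most recent call last):
  File "fit2.py", line 13, in <module>
    t=np.deg2rad(td);f=least_squares(res,[.58,.045,.065,.05,0],args=(t,),loss="soft_l1")
                       ~~~~~~~~~~~~~^^^^^^^^^^^^^^^^^^^^^^^^^^^^^^^^^^^^^^^^^^^^^^^^^^^^
    return func(*args, **kwargs)
    result = trf(vector_fun.fun, vector_fun.jac, x0, f0, J0, lb, ub, ftol, xtol,
                 gtol, max_nfev, x_scale, loss_function, tr_solver,
                 tr_options.copy(), verbose, callback=callback_wrapped)
    return trf_no_bounds(
        fun, jac, x0, f0, J0, ftol, xtol, gtol, max_nfev, x_scale,
        loss_function, tr_solver, tr_options, verbose, callback=callback)
    J = jac(x)
    self._update_jac()
    ~~~~~~~~~~~~~~~~^^
    self.J = self.jac_wrapped(xp_copy(self.x), f0=self.f)
             ~~~~~~~~~~~~~~~~^^^^^^^^^^^^^^^^^^^^^^^^^^^^
    J, dct = approx_derivative(
             ~~~~~~~~~~~~~~~~~^
        self.fun,
        ^^^^^^^^^
    ...<2 lines>...
        **self.finit
[... 420 characters left out ...]
         ^^^^^^^
    f = np.atleast_1d(self.fun(x, *self.args, **self.kwargs))
                      ~~~~~~~~^^^^^^^^^^^^^^^^^^^^^^^^^^^^^^
    return np.atleast_1d(self.fun(x))
                         ~~~~~~~~^^^
    return self.f(x, *self.args, **self.kwargs)
           ~~~~~~^^^^^^^^^^^^^^^^^^^^^^^^^^^^^^
  File "fit2.py", line 7, in res
    r,p=pose(q,t); e=[proj(n,r.apply(X)+p)[0]-(T if n=="top" else S)(u) for n,u,X in obs]
                      ~~~~^^^^^^^^^^^^^^^^
  File "h.py", line 8, in proj
    p,d=dist(n); V=p["view"]
        ~~~~^^^
  File "h.py", line 6, in dist
    p=camera_params(n); return p,np.array([p["k1"],0,0,0,0.])
ValueError: time passes only in moves, steps and waits
```

```bash
sed -i 's/^def dist(n):/from functools import lru_cache\n@lru_cache(None)\ndef dist(n):/' h.py; python3 fit2.py
```

```text
4 [0.5788 0.0457 0.0673 0.0446 0.0072] 9.25
[[0.3, -0.5], [0.2, -0.3], [-0.7, -0.7], [2.1, -1.5], [0.1, -3.5]]
8 [0.5791 0.0459 0.0648 0.0413 0.0075] 6.52
[[0.3, -0.4], [0.1, -0.2], [-0.8, -0.4], [1.7, -1.0], [0.1, -1.6]]
12 [0.5795 0.0459 0.0628 0.0358 0.0084] 5.54
[[0.3, -0.5], [0.1, -0.2], [-1.1, -0.4], [1.1, -0.6], [0.1, -0.1]]
16 [0.5799 0.0459 0.0612 0.031  0.0093] 7.14
[[0.4, -0.6], [0.1, -0.3], [-1.4, -0.5], [0.6, -0.4], [0.2, 1.3]]
20 [0.5805 0.0459 0.0594 0.0301 0.0098] 10.06
[[0.5, -0.9], [0.2, -0.5], [-1.4, -0.5], [0.3, -0.4], [0.4, 2.9]]
24 [0.5811 0.0459 0.0575 0.0298 0.0102] 13.72
[[0.7, -1.2], [0.3, -0.8], [-1.3, -0.6], [0.2, -0.5], [0.8, 4.4]]
```

View pics/ov.png

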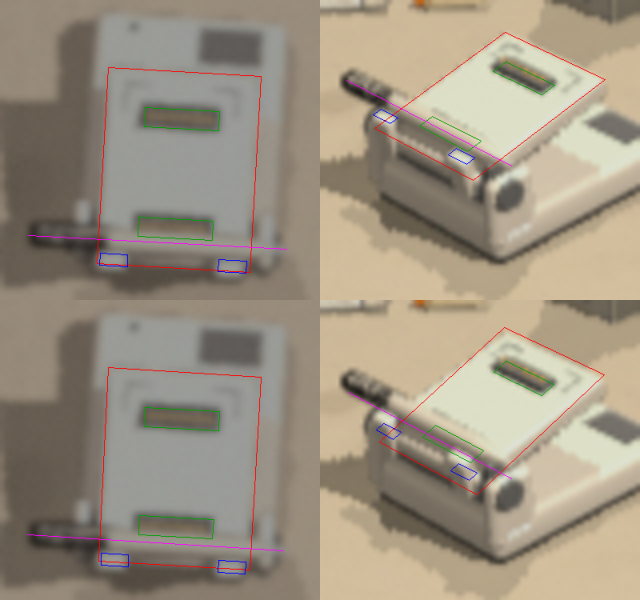

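The overlay at 12° fits the deck edges, lugs and marker; 20° does not. I'm working with about 13°, and the seat raised 1.5 mm because cup and logger both measured about 2.5 mm low. Next: plan the marker approach.

```bash
cat >> h.py <<'E'
SEAT=np.array([.5795,.0459,.0638]);YAW=.036;TILT=np.deg2rad(13)
RS=R.from_euler("ZY",[YAW,-TILT])
def seatpt(x): return RS.apply(x)+SEAT
def toolR(y,z):
    z=np.array(z,float)/np.linalg.norm(z);y=np.array(y,float);y-=z*(y@z);y/=np.linalg.norm(y)
    return R.from_matrix(np.c_[np.cross(y,z),y,z])
MR=toolR(RS.apply([1,0,0]),RS.apply([0,0,-1]))
def plan(tip,Rt,d=.173,pr=True):
    "tip: world point to be at distance d along tool z"
    s=observe();Rc=R.from_rotvec(s["tool_rot"]);t=np.array(tip)-d*Rt.as_matrix()[:,2]
    off=Rc.inv().apply(t-s["ee_pos"])/.8;rot=(Rc.inv()*Rt).as_rotvec()/2/np.pi
    print("TCPgoal",t.round(4),"off",off.round(5).tolist(),"rot",rot.round(5).tolist(),"mm",round(800*np.linalg.norm(off),1),"deg",round(360*np.linalg.norm(rot),1))
E
python3 - <<'E'
from h import *
plan(seatpt([-.035,.006,.105]),MR)
E
```

```text
TCPgoal [0.4827 0.0484 0.3268] off [-0.54211, -0.41541, 0.09679] rot [-0.03219, -0.02096, 0.18541] mm 551.8 deg 68.2
```

```bash
python3 -m inch '{"offset":[[-0.542,-0.415,0.097],[-0.542,-0.415,0.097],[-0.542,-0.415,0.097],[-0.542,-0.415,0.097],[-0.542,-0.415,0.097],[-0.542,-0.415,0.097],[-0.542,-0.415,0.097],[-0.542,-0.415,0.097],[-0.542,-0.415,0.097],[-0.542,-0.415,0.097]],"delta_rot":[[-0.0322,-0.021,0.1854],[-0.0322,-0.021,0.1854],[-0.0322,-0.021,0.1854],[-0.0322,-0.021,0.1854],[-0.0322,-0.021,0.1854],[-0.0322,-0.021,0.1854],[-0.0322,-0.021,0.1854],[-0.0322,-0.021,0.1854],[-0.0322,-0.021,0.1854],[-0.0322,-0.021,0.1854]]}' 0.0
python3 - <<'E'
from h import *
plan(seatpt([-.035,.006,.105]),MR);plan(seatpt([-.035,.006,.04]),MR)
print(observe()["joint_pos"].round(3),observe()["gripper_width"])
E
```

```text
time_s: 1.35
ee_pos: [0.4837, 0.0461, 0.3255]
tool_rot: [2.073, 2.136, 0.243]
ft_force: [-0.6, 0.7, -0.2]
gripper_width: 0.497
grasp_force: 0.0
TCPgoal [0.4827 0.0484 0.3268] off [0.00297, -0.00074, -0.00178] rot [-0.0003, 1e-05, -0.00095] mm 2.8 deg 0.4
TCPgoal [0.4973 0.0489 0.2635] off [0.00298, -0.00059, 0.07947] rot [-0.0003, 1e-05, -0.00095] mm 63.6 deg 0.4
[-0.026 -0.101  1.723  0.014  1.295 -0.059] 0.4967637875665275
```

```bash
python3 -m inch '{"offset":[[0.003,-0.0006,0.04],[0.003,-0.0006,0.0795],[0.003,-0.0006,0.0795],[0.003,-0.0006,0.0795],[0.003,-0.0006,0.0795]],"delta_rot":[[0,0,-0.001],[0,0,-0.001],[0,0,-0.001],[0,0,-0.001],[0,0,-0.001]]}'
python3 - <<'E'
from h import *
plan(seatpt([-.035,.006,.04]),MR);plan(seatpt([-.035,.006,.005]),MR)
t=camera("top");s=camera("scene");cv2.imwrite("pics/t1.png",t);cv2.imwrite("pics/s1.png",s)
cv2.imwrite("pics/pre.png",np.hstack([crop(t,265,190,80,90,5),crop(s,255,170,80,90,5)]))
o=observe();Rc=R.from_rotvec(o["tool_rot"])
for n in("top","scene"):print(n,proj(n,o["ee_pos"]+Rc.apply([[0,.021,.170],[0,-.021,.170],[0,0,.170]])).round(1).tolist())
E
```

```text
time_s: 1.98
ee_pos: [0.497, 0.0524, 0.267]
tool_rot: [2.056, 2.145, 0.25]
ft_force: [0.4, -0.6, 0.2]
gripper_width: 0.502
grasp_force: 0.0
TCPgoal [0.4973 0.0489 0.2635] off [-0.00428, -0.00079, 0.0044] rot [0.00074, -0.00027, 0.00104] mm 4.9 deg 0.5
TCPgoal [0.5052 0.0492 0.2294] off [-0.00435, -0.00099, 0.04815] rot [0.00074, -0.00027, 0.00104] mm 38.7 deg 0.5
top [[302.7, 244.9], [301.7, 266.3], [302.2, 255.6]]
scene [[289.5, 215.2], [275.0, 226.1], [282.3, 220.6]]
```

View pics/pre.png

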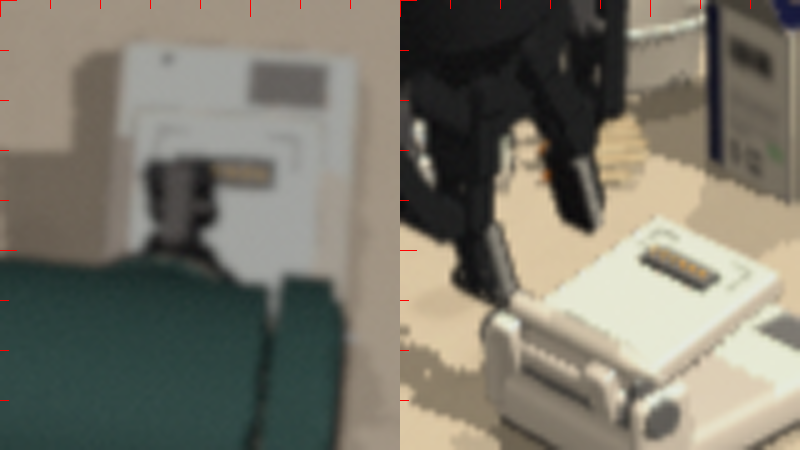

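The hand stands above the marker, fingers straddling it along the slope; the fingertips at scene (289,215) and (275,226) agree with the projection. I'll check how much the pose reading drifts.

```bash
python3 -m inch '{"offset":[[0,0,0],[0,0,0]],"delta_rot":[[0,0,0],[0,0,0]]}'
python3 - <<'E'
from h import *
for i in range(4): camera("top");print(observe()["ee_pos"].round(4))
plan(seatpt([-.035,.006,.005]),MR)
E
```

```text
time_s: 2.33
ee_pos: [0.4967, 0.0519, 0.2654]
tool_rot: [2.058, 2.146, 0.247]
ft_force: [0.0, -0.1, -0.1]
gripper_width: 0.497
grasp_force: 0.0
[0.4967 0.0519 0.2652]
[0.4967 0.0519 0.2651]
[0.4966 0.0519 0.265 ]
[0.4966 0.0519 0.265 ]
TCPgoal [0.5052 0.0492 0.2294] off [-0.00381, 0.00019, 0.04577] rot [0.00017, -0.00026, 0.00091] mm 36.7 deg 0.3
```

```bash
python3 -m inch '{"offset":[[-0.004,0,0.012],[-0.004,0,0.024],[-0.004,0,0.034],[-0.004,0,0.042],[-0.004,0,0.046],[-0.004,0,0.046],[-0.004,0,0.046]],"delta_rot":[[0,0,0.001],[0,0,0.001],[0,0,0.001],[0,0,0.001],[0,0,0.001],[0,0,0.001],[0,0,0.001]]}'
python3 - <<'E'
from h import *
plan(seatpt([-.035,.006,.005]),MR);print(observe()["ft_force"])
E
```

```text
time_s: 3.4
ee_pos: [0.5053, 0.0492, 0.2296]
tool_rot: [2.065, 2.14, 0.248]
ft_force: [-0.4, -0.3, 0.1]
gripper_width: 0.499
grasp_force: 0.0
TCPgoal [0.5052 0.0492 0.2294] off [0.0001, -0.00013, 0.00023] rot [0.0003, -0.00026, -6e-05] mm 0.2 deg 0.1
[-0.36919799 -0.30634793  0.10330693]
```

Close with 20 N, then lift a little once gripped.

```bash
python3 -m inch '{"offset":[[0,0,0],[0,0,0],[0,0,0],[0,0,0],[0,0,0],[0,0,0],[0,0,0],[0,0,0]],"delta_rot":[[0,0,0],[0,0,0],[0,0,0],[0,0,0],[0,0,0],[0,0,0],[0,0,0],[0,0,0]]}' -1 25
```

```text
time_s: 4.4
ee_pos: [0.5051, 0.0491, 0.2293]
tool_rot: [2.065, 2.14, 0.247]
ft_force: [-1.1, 0.3, 2.2]
gripper_width: 0.127
grasp_force: 26.3
```

```bash
python3 -m inch '{"offset":[[0,0,-0.02],[0,0,-0.05],[0,0,-0.09],[0,0,-0.13],[0,0,-0.17],[0,0,-0.2],[0,0,-0.2],[0,0,-0.2]],"delta_rot":[[0,0,0],[0,0,0],[0,0,0],[0,0,0],[0,0,0],[0,0,0],[0,0,0],[0,0,0]]}'
python3 - <<'E'
from h import *
t=camera("top");s=camera("scene");cv2.imwrite("pics/t2.png",t);cv2.imwrite("pics/s2.png",s)
cv2.imwrite("pics/lift.png",np.hstack([cv2.resize(t[180:280,240:340],(400,400)),crop(s,220,110,130,130,3)[:390].copy() if 0 else cv2.resize(s[110:240,220:350],(400,400))]))
print(observe()["joint_pos"].round(3))
Rv=toolR([1,.035,0],[0,np.sin(1.4),-np.cos(1.4)])
plan([.459,.225,.15],Rv,.165)
E
```

```text
time_s: 5.4
ee_pos: [0.4687, 0.0476, 0.3843]
tool_rot: [2.066, 2.141, 0.246]
ft_force: [-0.2, 0.2, -0.5]
gripper_width: 0.126
grasp_force: 26.2
[-0.024 -0.161  1.66   0.015  1.418 -0.061]
TCPgoal [0.459  0.0624 0.178 ] off [0.01847, -0.06846, 0.24767] rot [0.02509, 0.22089, 0.02893] mm 206.1 deg 80.7
```

View pics/lift.png

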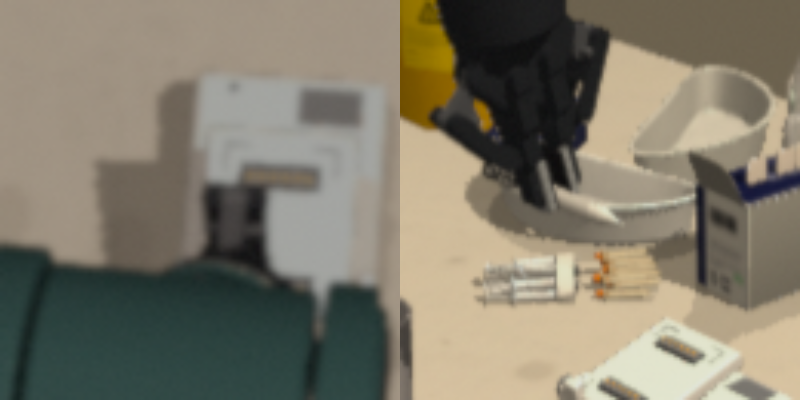

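Marker is held, tail seen at scene (291,181). Turn it upright above the cup, tool pointing left.

```bash
python3 - <<'E'
from h import *
print(proj("scene",observe()["ee_pos"]+R.from_rotvec(observe()["tool_rot"]).apply([[-.0625,0,.169],[.0685,0,.169]])).round(1).tolist())
Rv=toolR([1,.035,0],[0,np.sin(1.4),-np.cos(1.4)])
plan([.459,.225,.22],Rv,.165)
E
```

```text
[[291.0, 182.4], [247.4, 163.8]]
TCPgoal [0.459  0.0624 0.248 ] off [0.01864, -0.04895, 0.16237] rot [0.02509, 0.22089, 0.02893] mm 136.5 deg 80.7
```

```bash
python3 -m inch '{"offset":[[0.0186,-0.049,0.04],[0.0186,-0.049,0.06],[0.0186,-0.049,0.08],[0.0186,-0.049,0.1],[0.0186,-0.049,0.12],[0.0186,-0.049,0.14],[0.0186,-0.049,0.1624],[0.0186,-0.049,0.1624],[0.0186,-0.049,0.1624],[0.0186,-0.049,0.1624]],"delta_rot":[[0.0251,0.2209,0.0289],[0.0251,0.2209,0.0289],[0.0251,0.2209,0.0289],[0.0251,0.2209,0.0289],[0.0251,0.2209,0.0289],[0.0251,0.2209,0.0289],[0.0251,0.2209,0.0289],[0.0251,0.2209,0.0289],[0.0251,0.2209,0.0289],[0.0251,0.2209,0.0289]]}'
python3 - <<'E'
from h import *
o=observe();print(o["joint_pos"].round(3))
Rv=toolR([1,.035,0],[0,np.sin(1.4),-np.cos(1.4)])
plan([.459,.225,.22],Rv,.165);
E
```

```text
time_s: 6.75
ee_pos: [0.4596, 0.0624, 0.2495]
tool_rot: [-1.331, -1.342, -1.129]
ft_force: [-0.5, 0.4, -0.5]
gripper_width: 0.127
grasp_force: 26.2
[-0.308  0.152  1.901  1.271  1.756 -0.546]
TCPgoal [0.459  0.0624 0.248 ] off [-0.00173, -0.00083, 0.00031] rot [7e-05, 0.00028, 0.00048] mm 1.6 deg 0.2
```

```bash
python3 - <<'E'
from h import *
a=np.deg2rad(74);Rv=toolR([1,.035,0],[0,np.sin(a),-np.cos(a)])
plan([.459,.235,.112],Rv,.165);
E
```

```text
TCPgoal [0.459  0.0764 0.1575] off [-0.11024, -0.00182, 0.03698] rot [0.00023, -0.01698, -0.00011] mm 93.0 deg 6.1
```

```bash
python3 -m inch '{"offset":[[-0.015,-0.0018,0.037],[-0.03,-0.0018,0.037],[-0.045,-0.0018,0.037],[-0.06,-0.0018,0.037],[-0.075,-0.0018,0.037],[-0.09,-0.0018,0.037],[-0.102,-0.0018,0.037],[-0.11,-0.0018,0.037],[-0.11,-0.0018,0.037],[-0.11,-0.0018,0.037]],"delta_rot":[[0,-0.017,0],[0,-0.017,0],[0,-0.017,0],[0,-0.017,0],[0,-0.017,0],[0,-0.017,0],[0,-0.017,0],[0,-0.017,0],[0,-0.017,0],[0,-0.017,0]]}'
python3 - <<'E'
from h import *
s=camera("scene");t=camera("top")
cv2.imwrite("pics/cup.png",np.hstack([crop(s,150,130,110,120,4)[:,:440],cv2.resize(t[240:330,170:260],(360,480))[:480]]))
E
```

```text
time_s: 8.0
ee_pos: [0.4592, 0.0766, 0.1582]
tool_rot: [-1.406, -1.418, -1.072]
ft_force: [-0.7, 0.2, -0.1]
gripper_width: 0.131
grasp_force: 26.2
```

View pics/cup.png

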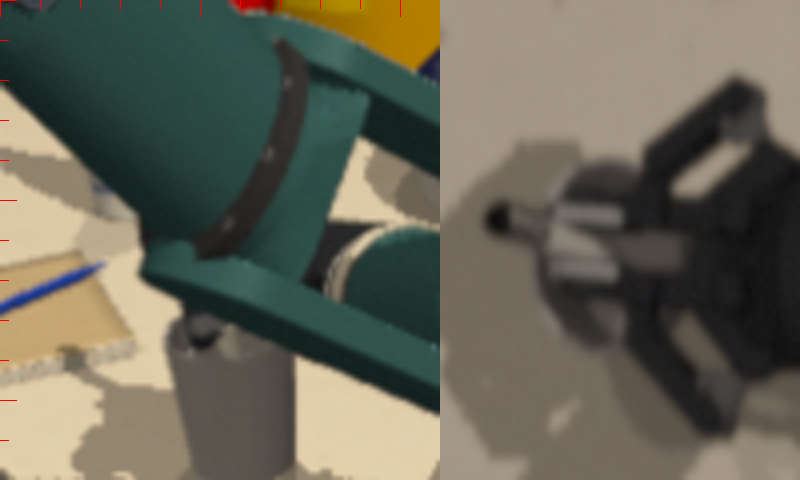

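The marker's tail is in the cup mouth between the pads at top (202,300), and the cap leans left at (184,294). I'll check the lean against the expected cap position.

```bash
python3 - <<'E'
from h import *
o=observe();Rc=R.from_rotvec(o["tool_rot"]);print(proj("top",o["ee_pos"]+Rc.apply([[.0685,0,.169],[0,0,.169],[-.0625,0,.169]])).round(1).tolist(),proj("top",[[.459,.225,.085]]))
print(o["ee_pos"]+Rc.apply([-.0625,0,.169]))
E
```

```text
[[182.9, 280.7], [201.5, 285.2], [216.7, 288.9]] [[211.71676842 287.56755673]]
[0.46003206 0.22197656 0.05188309]
```

```bash
python3 -m inch '{"offset":[[0,0,0],[0,0,0],[0,0,0],[0,0,0],[0,0,0],[0,0,0]],"delta_rot":[[0,0,0],[0,0,0],[0,0,0],[0,0,0],[0,0,0],[0,0,0]]}' 0.1
python3 -m inch '{"offset":[[0,0,-0.02],[0,0,-0.05],[0,0,-0.09],[0.03,0,-0.13],[0.08,0,-0.15],[0.13,0,-0.15],[0.18,0,-0.15],[0.18,0,-0.15],[0.18,0,-0.15]],"delta_rot":[[0,0,0],[0,0,0],[0,0,0],[0,0,0],[0,-0.03,0],[0,-0.06,0],[0,-0.09,0],[0,-0.12,0],[0,-0.15,0]]}'
python3 - <<'E'
from h import *
s=camera("scene");t=camera("top");cv2.imwrite("pics/t3.png",t);cv2.imwrite("pics/s3.png",s)
a=np.hstack([cv2.resize(t[250:330,170:250],(400,400)),cv2.resize(s[150:250,160:260],(400,400))])
b=np.hstack([crop(t,285,200,50,40,8)[:200*2,:400],crop(s,280,205,50,40,8)[:,:400]])
cv2.imwrite("pics/in.png",cv2.resize(a,(560,280)));print(observe()["joint_pos"].round(3))
L=[.4939,-.238,.0];yw=-.1217
for z in(.1,.03):plan([L[0],L[1],z],toolR([-np.sin(yw),np.cos(yw),0],[0,0,-1]));plan([L[0],L[1],z],toolR([np.sin(yw),-np.cos(yw),0],[0,0,-1]))
E
```

```text
time_s: 8.85
ee_pos: [0.459, 0.0765, 0.1579]
tool_rot: [-1.407, -1.418, -1.072]
ft_force: [-1.2, 0.2, 0.6]
gripper_width: 0.548
grasp_force: 0.0
time_s: 9.98
ee_pos: [0.4573, -0.0003, 0.3309]
tool_rot: [-2.035, -2.038, -0.37]
ft_force: [-0.7, 0.7, -1.6]
gripper_width: 0.546
grasp_force: 0.0
[-0.236 -0.086  1.71   0.346  1.592 -0.246]
TCPgoal [ 0.4939 -0.238   0.273 ] off [-0.30551, 0.04406, -0.03506] rot [0.04224, -0.04475, -0.22732] mm 248.5 deg 84.8
TCPgoal [ 0.4939 -0.238   0.273 ] off [-0.30551, 0.04406, -0.03506] rot [-0.04631, -0.04371, 0.26696] mm 248.5 deg 98.8
TCPgoal [ 0.4939 -0.238   0.203 ] off [-0.33583, 0.04302, 0.04701] rot [0.04224, -0.04475, -0.22732] mm 273.5 deg 84.8
TCPgoal [ 0.4939 -0.238   0.203 ] off [-0.33583, 0.04302, 0.04701] rot [-0.04631, -0.04371, 0.26696] mm 273.5 deg 98.8
```

View pics/in.png

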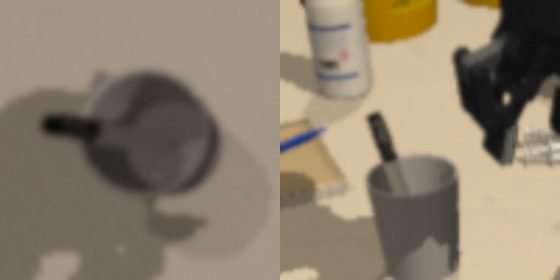

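The marker stands in the cup, leaning on the rim with its cap at top (183,285). Now to the logger, fully open.

```bash
python3 -m inch '{"offset":[[-0.306,0.044,-0.035],[-0.306,0.044,-0.035],[-0.306,0.044,-0.035],[-0.306,0.044,-0.035],[-0.306,0.044,-0.035],[-0.306,0.044,-0.035],[-0.306,0.044,-0.035],[-0.306,0.044,-0.035],[-0.306,0.044,-0.035],[-0.306,0.044,-0.035]],"delta_rot":[[-0.0463,-0.0437,0.267],[-0.0463,-0.0437,0.267],[-0.0463,-0.0437,0.267],[-0.0463,-0.0437,0.267],[-0.0463,-0.0437,0.267],[-0.0463,-0.0437,0.267],[-0.0463,-0.0437,0.267],[-0.0463,-0.0437,0.267],[-0.0463,-0.0437,0.267],[-0.0463,-0.0437,0.267]]}' 1
python3 - <<'E'
from h import *
L=[.4939,-.238,.0];yw=-.1217;o=observe();print(o["gripper_width"],o["joint_pos"].round(2))
for z in(.1,.003):plan([L[0],L[1],z],toolR([np.sin(yw),-np.cos(yw),0],[0,0,-1]))
E
```

```text
time_s: 11.32
ee_pos: [0.493, -0.239, 0.2697]
tool_rot: [-3.129, 0.199, 0.007]
ft_force: [0.6, 0.4, -0.2]
gripper_width: 1.002
grasp_force: 0.0
1.0023494862101825 [-0.56  0.15  1.57  0.    1.43  1.14]
TCPgoal [ 0.4939 -0.238   0.273 ] off [0.00091, -0.00146, -0.00412] rot [-0.00091, 0.00082, -0.00083] mm 3.6 deg 0.5
TCPgoal [ 0.4939 -0.238   0.176 ] off [0.00154, -0.00077, 0.11712] rot [-0.00091, 0.00082, -0.00083] mm 93.7 deg 0.5
```

```bash
python3 -m inch '{"offset":[[0.001,0,0.03],[0.001,0,0.06],[0.001,0,0.085],[0.001,0,0.1],[0.001,0,0.11],[0.001,0,0.115],[0.001,0,0.117],[0.001,0,0.117],[0.001,0,0.117]],"delta_rot":[[0,0,0],[0,0,0],[0,0,0],[0,0,0],[0,0,0],[0,0,0],[0,0,0],[0,0,0],[0,0,0]]}'
python3 - <<'E'
from h import *
L=[.4939,-.238,.0];yw=-.1217
plan([L[0],L[1],.003],toolR([np.sin(yw),-np.cos(yw),0],[0,0,-1]))
s=camera("scene");cv2.imwrite("pics/s4.png",s);t=camera("top");cv2.imwrite("pics/t4.png",t)
E
```

```text
time_s: 12.45
ee_pos: [0.4943, -0.2385, 0.1776]
tool_rot: [-3.135, 0.193, 0.003]
ft_force: [-0.2, 0.2, -0.6]
gripper_width: 0.997
grasp_force: 0.0
TCPgoal [ 0.4939 -0.238   0.176 ] off [-0.00058, -0.0006, 0.00201] rot [-0.00015, 0.00031, -0.0002] mm 1.7 deg 0.1
```

```bash
python3 -m inch '{"offset":[[0,0,0.002],[0,0,0.002],[0,0,0.002],[0,0,0.002],[0,0,0.002],[0,0,0.002],[0,0,0.002],[0,0,0.002]],"delta_rot":[[0,0,0],[0,0,0],[0,0,0],[0,0,0],[0,0,0],[0,0,0],[0,0,0],[0,0,0]]}' -1 60
python3 - <<'E'
from h import *
# refine dock: dark slot blobs
for n,f,(x0,y0,x1,y1) in(("top","t4",(285,200,335,265)),("scene","s4",(262,205,335,265))):
    g=cv2.GaussianBlur(cv2.imread(f"pics/{f}.png"),(0,0),.6);g=cv2.cvtColor(g,cv2.COLOR_BGR2GRAY)[y0:y1,x0:x1]
    k,l,st,c=cv2.connectedComponentsWithStats((g<115).astype(np.uint8))
    print(n,np.percentile(g,[5,50,95]))
    for i in range(1,k):
        if st[i,4]>8: print(st[i]+[x0,y0,0,0,0],(c[i]+[x0,y0]).round(1))
E
```

```text
time_s: 13.55
ee_pos: [0.4942, -0.2386, 0.1757]
tool_rot: [-3.134, 0.193, 0.003]
ft_force: [1.2, -0.9, 3.5]
gripper_width: 0.591
grasp_force: 65.9
top [105. 161. 168.]
[285 201   3  42  83] [285.6 217.3]
[316 203  13   8  87] [322.  206.5]
[300 222  19   5  83] [309.3 223.9]
[299 249  18   6  81] [307.4 251.3]
[285 256  38   9 123] [300.7 262.5]
[327 260   5   4  13] [328.5 262. ]
scene [114. 214. 241.]
[305 222  10   5  11] [309.2 223.9]
[286 235  10   6  16] [290.4 237.8]
[279 243  15   9  48] [286.1 247. ]
[298 252   3   4   9] [299.3 253.6]
[304 252   6   5  20] [306.8 254.1]
[274 253  23  12 112] [282.6 259.6]
```

```bash
python3 -m inch '{"offset":[[0,0,-0.01],[0,0,-0.04],[0,0,-0.08],[0,0,-0.12],[0,0,-0.15],[0,0,-0.15],[0,0,-0.15]],"delta_rot":[[0,0,0],[0,0,0],[0,0,0],[0,0,0],[0,0,0],[0,0,0],[0,0,0]]}'
python3 - <<'E'
from h import *
C={}
for n,f in(("top","t4"),("scene","s4")):
    g=cv2.cvtColor(cv2.imread(f"pics/{f}.png"),cv2.COLOR_BGR2GRAY).astype(float)
    for b in(-.028,.028):
        P=seatpt([(b+.010,.025,.001),(b+.010,-.025,.001),(b-.010,-.025,.001),(b-.010,.025,.001)])
        m=np.zeros(g.shape,np.uint8);cv2.fillPoly(m,[np.round(proj(n,P)).astype(int)],1)
        lvl=np.percentile(g[m>0],85);w=m*np.clip(lvl*.88-g,0,None)
        yy,xx=np.mgrid[:480,:640];c=np.array([(w*xx).sum(),(w*yy).sum()])/w.sum();C[n,b]=c
        print(n,b,c.round(2),"pred",proj(n,seatpt([[b,0,.001]]))[0].round(2),lvl,int((w>0).sum()))
h,e1=tri(C["scene",.028],C["top",.028]);l,e2=tri(C["scene",-.028],C["top",-.028]);d=h-l
print(h,e1,l,e2,"len",np.linalg.norm(d),"tilt",np.rad2deg(np.arctan2(d[2],np.hypot(*d[:2]))),"yaw",np.rad2deg(np.arctan2(d[1],d[0])),"mid",(h+l)/2)
E
```

```text
time_s: 14.42
ee_pos: [0.494, -0.2384, 0.2938]
tool_rot: [-3.133, 0.193, 0.008]
ft_force: [-0.1, -0.5, -1.3]
gripper_width: 0.59
grasp_force: 65.5
top -0.028 [307.72 251.3 ] pred [308.34 251.54] 166.15 146
top 0.028 [309.27 223.89] pred [309.81 224.07] 166.0 144
scene -0.028 [291.56 237.54] pred [291.81 237.2 ] 238.75 86
scene 0.028 [310.18 223.54] pred [310.2  223.08] 238.5 84
[0.60734371 0.04804345 0.06915741] 0.0002384726112958951 [0.55257352 0.04635644 0.05681196] 0.00019471868390282549 len 0.05616964948573422 tilt 12.696622006355192 yaw 1.7642515678093207 mid [0.57995861 0.04719995 0.06298469]
```

The logger is in hand (lift reads −1.3 N). The bar centroids give tilt 12.7°, yaw 1.8° and 56.2 mm spacing against 56 in the text, so I'm updating the seat.

```bash
cat >> h.py <<'E'
SEAT=np.array([.5801,.0471,.0625]);YAW=.031;TILT=np.deg2rad(12.7)
RS=R.from_euler("ZY",[YAW,-TILT]);LR=toolR(RS.apply([0,-1,0]),RS.apply([0,0,-1]))
def dock(h,x=.003): plan(seatpt([x,0,h]),LR,.1757)
def where():
    o=observe();Rc=R.from_rotvec(o["tool_rot"]);p=RS.inv().apply(o["ee_pos"]+Rc.apply([0,0,.1757])-SEAT)
    print("logger in seat mm",(p*1e3).round(2),"rot err deg",np.rad2deg((LR.inv()*Rc).as_rotvec()).round(2),"F seat",RS.inv().apply(o["ft_force"]).round(2),"M tcp seat",RS.inv().apply(o["ft_torque"]).round(3),"t",o["time_s"],"grip",o["grasp_force"])
E
python3 - <<'E'
from h import *
dock(.06);where()
E
```

```text
TCPgoal [0.5312 0.0456 0.2931] off [0.00266, -0.35802, 0.00182] rot [0.00226, 0.03606, -0.02448] mm 286.4 deg 15.7
logger in seat mm [ -81.27 -282.12   75.36] rot err deg [ -0.81 -12.98   8.81] F seat [-0.45 -0.45 -1.27] M tcp seat [-0.012  0.007 -0.006] t 14.425 grip 65.53747057914734
```

```bash
python3 -m inch '{"offset":[[0.003,-0.05,0.002],[0.003,-0.11,0.002],[0.003,-0.17,0.002],[0.003,-0.23,0.002],[0.003,-0.29,0.002],[0.003,-0.34,0.002],[0.003,-0.358,0.002],[0.003,-0.358,0.002],[0.003,-0.358,0.002],[0.003,-0.358,0.002]],"delta_rot":[[0.0023,0.0361,-0.0245],[0.0023,0.0361,-0.0245],[0.0023,0.0361,-0.0245],[0.0023,0.0361,-0.0245],[0.0023,0.0361,-0.0245],[0.0023,0.0361,-0.0245],[0.0023,0.0361,-0.0245],[0.0023,0.0361,-0.0245],[0.0023,0.0361,-0.0245],[0.0023,0.0361,-0.0245]]}'
python3 - <<'E'
from h import *
camera("top");where();dock(.06);dock(.012)
E
```

```text
time_s: 15.68
ee_pos: [0.5319, 0.044, 0.294]
tool_rot: [-3.12, -0.046, -0.351]
ft_force: [-0.4, -0.7, -2.0]
gripper_width: 0.587
grasp_force: 65.5
logger in seat mm [ 4.35 -1.85 60.88] rot err deg [-0.11  0.14  0.08] F seat [-0.06 -0.83 -1.21] M tcp seat [-0.047  0.21   0.03 ] t 15.725 grip 65.50944685935974
TCPgoal [0.5312 0.0456 0.2931] off [-0.00114, -0.00189, 0.0011] rot [0.0003, -0.0004, -0.00022] mm 2.0 deg 0.2
TCPgoal [0.5418 0.0459 0.2463] off [-0.00129, -0.00201, 0.0611] rot [0.0003, -0.0004, -0.00022] mm 48.9 deg 0.2
```

```bash
python3 -m inch '{"offset":[[-0.001,-0.001,0.015],[-0.001,-0.001,0.03],[-0.001,-0.001,0.045],[-0.001,-0.001,0.055],[-0.001,-0.001,0.061],[-0.001,-0.001,0.061],[-0.001,-0.001,0.061]],"delta_rot":[[0,0,0],[0,0,0],[0,0,0],[0,0,0],[0,0,0],[0,0,0],[0,0,0]]}'
python3 - <<'E'
from h import *
t=camera("top");s=camera("scene");where()
cv2.imwrite("pics/fin.png",np.hstack([crop(t,265,190,80,90,5),crop(s,255,180,80,90,5)]))
E
```

```text
time_s: 16.6
ee_pos: [0.5422, 0.0463, 0.2469]
tool_rot: [-3.119, -0.049, -0.353]
ft_force: [-0.9, 0.2, -1.7]
gripper_width: 0.596
grasp_force: 65.5
logger in seat mm [ 4.25  0.13 12.69] rot err deg [-0.08  0.22 -0.03] F seat [-0.04 -0.32 -1.18] M tcp seat [0.039 0.155 0.032] t 16.7 grip 65.52041172981262
```

View pics/fin.png

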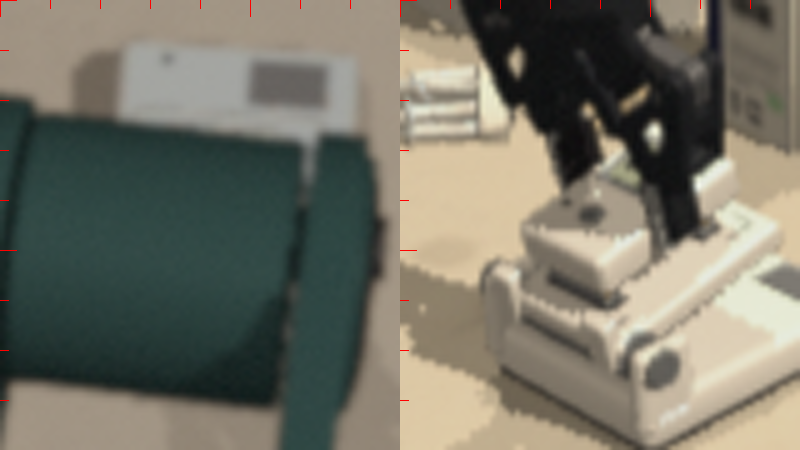

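The logger hovers parallel to the deck, display uphill, lower edge above the lugs at scene (369,235). Now press slowly, reading the force.

```bash
cat >> h.py <<'E'
def feel():
    where();o=observe();r=R.from_rotvec(o["tool_rot"]).apply([0,0,.1757])
    print("M at logger, seat axes",RS.inv().apply(o["ft_torque"]-np.cross(r,o["ft_force"])).round(3))
E
python3 -c "from h import *;feel()"
python3 -m inch '{"offset":[[-0.001,0,0.003],[-0.001,0,0.006],[-0.001,0,0.009],[-0.001,0,0.011],[-0.001,0,0.011]],"delta_rot":[[0,0,0],[0,0,0],[0,0,0],[0,0,0],[0,0,0]]}'
python3 -c "from h import *;feel()"
python3 -m inch '{"offset":[[0,0,0.001],[0,0,0.002],[0,0,0.002]],"delta_rot":[[0,0,0],[0,0,0],[0,0,0]]}'
python3 -c "from h import *;feel()"
```

```text
logger in seat mm [ 4.25  0.13 12.69] rot err deg [-0.08  0.22 -0.03] F seat [-0.04 -0.32 -1.18] M tcp seat [0.039 0.155 0.032] t 16.7 grip 65.52041172981262
M at logger, seat axes [0.095 0.147 0.032]
time_s: 17.32
ee_pos: [0.5431, 0.0463, 0.238]
tool_rot: [-3.119, -0.049, -0.351]
ft_force: [-2.8, -1.0, 2.1]
gripper_width: 0.596
grasp_force: 66.0
logger in seat mm [2.92 0.15 3.62] rot err deg [-0.07  0.14 -0.03] F seat [-2.26 -0.89  2.71] M tcp seat [-0.058  0.485  0.038] t 17.325 grip 65.99540591239929
M at logger, seat axes [0.099 0.088 0.039]
time_s: 17.7
ee_pos: [0.5435, 0.0464, 0.2363]
tool_rot: [-3.119, -0.049, -0.351]
ft_force: [-4.2, 0.8, 4.9]
gripper_width: 0.591
grasp_force: 66.2
logger in seat mm [2.94 0.17 1.92] rot err deg [-0.07  0.15 -0.03] F seat [-3.02  0.9   5.74] M tcp seat [ 0.056  0.634 -0.05 ] t 17.7 grip 66.21794700622559
M at logger, seat axes [-0.101  0.106 -0.05 ]
```

```bash
python3 -m inch '{"offset":[[0,0,0.0007],[0,0,0.0013],[0,0,0.0013]],"delta_rot":[[0,0,0],[0,0,0],[0,0,0]]}'
python3 -c "from h import *;feel()"
python3 -m inch '{"offset":[[0,0,0.0007],[0,0,0.0013],[0,0,0.0013]],"delta_rot":[[0,0,0],[0,0,0],[0,0,0]]}'
python3 -c "from h import *;feel()"
```

```text
time_s: 18.08
ee_pos: [0.5437, 0.0463, 0.2358]
tool_rot: [-3.119, -0.049, -0.351]
ft_force: [-6.4, -0.1, 7.8]
gripper_width: 0.592
grasp_force: 66.7
logger in seat mm [3.03 0.15 1.34] rot err deg [-0.07  0.15 -0.03] F seat [-4.55  0.09  9.06] M tcp seat [ 0.108  1.009 -0.   ] t 18.075 grip 66.71725988388062
M at logger, seat axes [0.094 0.214 0.001]
time_s: 18.45
ee_pos: [0.5438, 0.0463, 0.2357]
tool_rot: [-3.119, -0.049, -0.351]
ft_force: [-9.1, -0.3, 11.3]
gripper_width: 0.593
grasp_force: 67.3
logger in seat mm [3.04 0.15 1.24] rot err deg [-0.07  0.14 -0.03] F seat [-6.39 -0.05 13.01] M tcp seat [ 0.121  1.391 -0.069] t 18.45 grip 67.29979276657104
M at logger, seat axes [ 0.133  0.274 -0.068]
```

```bash
python3 -m inch '{"offset":[[0.0019,0,0],[0.0038,0,0],[0.0038,0,0],[0.0038,0,0]],"delta_rot":[[0,-0.0014,0],[0,-0.0028,0],[0,-0.0028,0],[0,-0.0028,0]]}'
python3 -c "from h import *;feel()"
```

```text
time_s: 18.95
ee_pos: [0.5466, 0.0465, 0.2364]
tool_rot: [-3.123, -0.049, -0.324]
ft_force: [-10.3, -0.2, 12.8]
gripper_width: 0.593
grasp_force: 67.2
logger in seat mm [2.91 0.17 1.31] rot err deg [-0.08 -0.87 -0.04] F seat [-7.27  0.16 14.78] M tcp seat [ 0.116  1.169 -0.033] t 18.95 grip 67.23495483398438
M at logger, seat axes [ 0.091 -0.148 -0.03 ]
```

```bash
python3 -m inch '{"offset":[[-0.0018,0,0],[-0.0036,0,0],[-0.0036,0,0],[-0.0036,0,0]],"delta_rot":[[0,0.0008,0],[0,0.0016,0],[0,0.0016,0],[0,0.0016,0]]}'
python3 -c "from h import *;feel()"
```

```text
time_s: 19.45
ee_pos: [0.5446, 0.0464, 0.2359]
tool_rot: [-3.12, -0.049, -0.344]
ft_force: [-5.9, -0.4, 9.2]
gripper_width: 0.591
grasp_force: 66.8
logger in seat mm [3.07 0.16 1.29] rot err deg [-0.07 -0.13 -0.03] F seat [-3.79 -0.17 10.27] M tcp seat [0.175 0.738 0.05 ] t 19.45 grip 66.75388813018799
M at logger, seat axes [0.207 0.069 0.05 ]
```

```bash
python3 -m inch '{"offset":[[0,0,0.0006],[0,0,0.0012],[0,0,0.0012],[0,0,0.0012],[0,0,0.0012],[0,0,0.0012]],"delta_rot":[[0,0,0],[0,0,0],[0,0,0],[0,0,0],[0,0,0],[0,0,0]]}'
python3 -c "from h import *;feel()
s=camera('scene');print('cup diff',cv2.absdiff(s[150:250,180:225],cv2.imread('pics/s4.png')[150:250,180:225]).mean())"
```

```text
time_s: 20.2
ee_pos: [0.5446, 0.0464, 0.2359]
tool_rot: [-3.12, -0.049, -0.343]
ft_force: [-8.9, -0.9, 13.9]
gripper_width: 0.592
grasp_force: 67.5
logger in seat mm [3.06 0.14 1.23] rot err deg [-0.07 -0.14 -0.03] F seat [-5.7  -0.65 15.51] M tcp seat [0.23 1.14 0.07] t 20.2 grip 67.54297971725464
M at logger, seat axes [0.348 0.131 0.071]
cup diff 21.364592592592594
```

```bash
python3 - <<'E'
from h import *
t=camera("top");a=cv2.imread("pics/t4.png")
for (x0,x1,y0,y1) in((175,235,262,315),(178,205,278,292),(385,420,155,195),(295,332,310,350)):
    d=cv2.absdiff(t,a)[y0:y1,x0:x1];print(d.mean().round(2),d.max())
# black cap centroid in both
for im in(t,a):
    g=cv2.cvtColor(im,cv2.COLOR_BGR2GRAY)[276:296,176:204];yy,xx=np.nonzero(g<50);print(len(xx),xx.mean()+176,yy.mean()+276)
feel()
E
```

```text
18.22 74
23.51 74
3.52 6
36.66 139
131 193.1908396946565 285.1374045801527
22 184.72727272727272 285.1818181818182
logger in seat mm [3.05 0.14 1.24] rot err deg [-0.07 -0.14 -0.03] F seat [-6.43  0.24 15.71] M tcp seat [0.248 1.182 0.064] t 20.3 grip 67.54280805587769
M at logger, seat axes [0.21  0.045 0.065]
```

The cup area is in the arm's shadow, which spoils the plain difference. I'll check the cup by template matching instead.

```bash
python3 - <<'E'
from h import *
t=camera("top");a=cv2.imread("pics/t4.png")
print([int(cv2.cvtColor(im,6)[270:320,235:245].mean()) for im in (t,a)])
for (x0,x1,y0,y1) in((178,232,268,310),(178,206,276,294)):
    r=cv2.matchTemplate(t[y0-12:y1+12,x0-12:x1+12],a[y0:y1,x0:x1],cv2.TM_CCOEFF_NORMED);print(cv2.minMaxLoc(r)[1::2])
E
```

```text
[127, 123]
(0.7628820538520813, (12, 12))
(0.6966496706008911, (13, 12))
```

```bash
python3 -c "from bench import *;print(hand_in())"
```

```text
the job is handed in; nothing more can be done
None
```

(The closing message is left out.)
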